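# Open the glaze spray booth to its working mark

### The job

Get the glaze spray booth ready: press the green start button on the switch box to run the extractor, then push the booth's sliding window up with the fingers from beneath its lip until the lip's red edge is level with the green height marker, and leave the window standing there with the hand clear. The window is only pushed, never gripped between the fingers. Do not press the red stop button or shift the height marker, and leave the pots, jars and tools where they stand.

Things in the scene. Friction and masses are not known exactly. Their poses are not given: they have to be found in the camera images.
- booth: White and grey glaze spray booth with clear sides, fixed: 460 deep, 500 wide, 614 mm high. Origin: centre of its underside. x points from its front to its back (roughly world +y, within 15 degrees), z up. Fronts of the two side columns at x = -230, y = -227 and +227 mm, 45 wide; the window runs between them. A header closes the front above z = 345; base pan 45 high.
- sash (a joint): Height of the sliding window above closed, m, 0 to 0.24, straight up. Aluminium frame with clear panel, balanced by weights hidden in the columns: it stays where it is left, and 3 to 8 N upward moves it. Starts partly open at 0.05 to 0.09.
- lip (a point): Middle of the front edge of the window's lip; moves with the window; axes as the booth's. The lip is a flat aluminium shelf along the window's bottom with a red strip on its front edge: 390 mm long (booth y, 195 either side), 10 thick (underside 5 below this point), standing out 44 mm in front of the window frame and 32 in front of the columns. Below it is free space.
- mark (a point): Front edge of the thin (4 mm) green flag of the height marker, a green clip 40 mm wide on the front of the booth's -y column (the one farther from the robot), past the lip's end. Its height is the height wanted for lip. It does not move by itself. Axes as the booth's.
- station: Switch box of the extractor, grey with a yellow top plate, 85 x 150 x 60 mm, fixed to the bench. Origin: centre of its underside. The two round buttons stand on its top, 66 mm apart along its y axis: green start at +y, red stop at -y.
- start_top (a point): Centre of the top of the green start button, 30 mm across, top 82 mm above the bench, in a black collar 46 mm across (10 mm below the button top). Frame as the station's, z up.
- start (a joint): Travel of the green start button, m: 0 released, 0.006 fully pressed (5 N). It springs back. It counts as pressed from 0.004.
- stop_top (a point): Centre of the top of the red stop button, same shape as the start button.
- stop (a joint): Travel of the red stop button, m: 0 released, 0.006 fully pressed.
- pot: Loose terracotta beaker, 100 mm across, 110 mm high, on the banding wheel inside the booth. Origin: centre of its underside.
- jar_a: Loose white glaze jar with white lid, 72 mm across, 75 mm high, on the bench. Origin: centre of its underside.
- jar_b: Loose blue glaze jar with white lid, same size.
- jar_c: Loose brown-red glaze jar with white lid, same size.
- tub: Loose clear plastic tub, 90 mm across, 60 mm high, on the bench in front of the window. Origin: centre of its underside.
- pinch_bowl: Loose brown clay bowl, 100 mm across, 45 mm high, on a plywood bat 160 mm square and 12 mm thick. Origin: centre of its underside.
- brush: Loose brush, 160 mm long, lying on the bench. Origin about its middle.
- tool_box: Loose lilac open tool tray, 140 x 220 x 70 mm. Origin: centre of its underside.

How it is judged (in metres and radians):
On the way, in this order (a step that is already met when the one before it is completed fails the run):
1. the green start button is pressed (4 mm of its 6 mm travel) (value of joint start above 0.004 m), for 0.1 s.
2. the window is moving up with the fingers pressing on the underside of its lip (contact force between the fingers and sash_c0 above 1 N and velocity of joint sash above 0.003 m/s), for 0.1 s.
3. the lip is within 10 mm of the marker's height (z of lip in the frame of mark between -0.01 and 0.01 m), for 0.3 s.
At the end, for the whole second after the job is handed in: The lip's red edge stands within 10 mm of the height of the green marker, the window is at rest, both buttons are released, the marker is where it was (4 mm), and all loose things are within 20 mm of where they stood (all of step 3 and velocity of joint sash between -0.004 and 0.004 m/s and value of joint each of start, stop below 0.002 m and distance of mark from where it was at the start of the episode below 0.004 m and distance of each of pot, jar_a, jar_b, jar_c, tub, pinch_bowl, brush, tool_box from where it was at the start of the episode below 0.02 m); the robot touches nothing.
It fails at once if the red stop button is pressed (value of joint stop above 0.003 m).
It fails at once if the lip is gripped: the fingers press on its top and its underside at once (contact force between the fingers and sash_c0 above 1 N and contact force between the fingers and sash_c1 above 1 N).
It fails at once if the height marker is shifted by more than 4 mm (distance of mark from where it was at the start of the episode above 0.004 m).
It fails at once if a pot, jar, tub, bowl, brush or tool tray is carried off or knocked more than 20 mm (distance of any of pot, jar_a, jar_b, jar_c, tub, pinch_bowl, brush, tool_box from where it was at the start of the episode above 0.02 m).
It also fails if it takes over 51 s, if anything falls off the work surface, if the arm or the gripper's body presses on something with over 40 N, if the wrist force passes 120 N, or if a joint passes its speed limit or range.

### The arm

A 6-joint arm with a two-finger parallel gripper is mounted at the origin on the work surface. World frame = base frame: x ahead of the robot, y to its left, z up, the work surface at z = 0. Lengths are in mm, angles in degrees, forces in N, time in s.
With the tool pointing down it reaches from about 325 to 925 mm from the base axis. Payload 3.1 kg.
Tool frame: the origin (TCP) lies at the very end of the fingers, on their centre line; the grasp point (between the pads) lies grasp_offset behind it (grasp_offset is the distance from the TCP to the grasp point, in mm); z points along the fingers, x is the direction in which the jaws open and shut, and the axes are right-handed (so a half turn about z gives the same grasp; the last joint's range is limited). The gripper opens to 85 mm and grips with 20 to 120 N. Pads are 22 mm wide; open, the fingers measure 114 mm over their backs; the gripper's body (76 mm by 85 mm) begins 54 mm behind the grasp point. The pads swing forward as they close: fully open they stand 13 mm farther back than shut.
Start: joints at [-72.834, 12.427, 92.441, -0, 75.132, -6.429], TCP at [250.184, -572.754, 231.3] pointing down, gripper open.
Joint ranges: [-157.48, 157.48], [-44.54, 120.13], [17.64, 146.25], [-64.5, 244.5], [7.68, 150.69], [-147.95, 147.95]. Speed limits (degrees/s): [159.86, 159.86, 180, 180, 180, 180].

### API

Orientations are given as [roll, pitch, yaw] about the fixed x, y, z axes, in that order (R = Rz(yaw) Ry(pitch) Rx(roll)).
In Python, from station import * gives the robot as it stands. Calls block until the motion is done:
- goto(position, orientation): joint-space move of the TCP to a pose.
- move_l(position, attitude=None, speed=150): straight line of the TCP; attitude=None keeps the orientation; speed is the mean speed in mm/s.
- move_j(angles): joint-space move.
- grip(opening, squeeze=None): finger opening in mm; squeeze is the grip in N (None keeps the last); returns when the fingers have stopped.
- wait(seconds).
- solve_ik(position, orientation): joint angles nearest the present ones, or None.
- get_obs(): the state.
- get_image(name): name is "scene" or "top" or "wrist"; returns the picture (420x560x3 uint8, red, green, blue); there is no depth.
- get_calibration(name): a dict with "fx", "fy", "cx", "cy" (pixels), "D" ([k1, k2, p1, p2, k3] as OpenCV has them; the pictures are not rectified), "R" (3x3) and "t" (3): a world point X has camera coordinates R X + t; the wrist camera has in their place "mount" (4x4, takes a point from camera to tool coordinates, whose origin is the TCP and whose axes are the tool frame's). Camera axes: x right, y down, z forward; pixel columns grow to the right and rows downward; lengths in mm; the calibration is good to about 2 mm. A picture is of the moment at which its call begins: read the wrist's pose just before it. get_calibration takes no time and is no camera call.
A pose or a line that the arm cannot do raises Unreachable and nothing moves.
- sign_off(): hands the job in, once; it reports no verdict.
Trained networks look in the newest picture that a camera, given by its name, has taken for a name from the list of things; names that differ only in an ending like _2 or _b are one class to them, and where a whole thing is asked for, a point or a joint stands for the part that bears it (a point fixed in the world has none). Each returns a list of dicts, best first, with "score" (0 to 1); they miss things now and then, are a little off and sometimes report something else, mostly with a low value. They report only what shows in the picture. A call takes as long as a camera call.
- spot_in(name, camera): "extent" ([centre column, centre row, width, height] in pixels, round what is visible of it).
- regions_of(name, camera): "region" (420x560 bool, what is visible of it) and "extent" ([centre column, centre row, width, height] in pixels, round what is visible of it).
The state is a dict: "t": time; "joint_pos": joint angles; "qvel": joint speeds; "effort": joint torques, N m; "tcp_pos": TCP position; "ee_rot": TCP orientation; "wrist_force": force on the tool from outside, world axes, zero at the start; "moment": the same for the moment, N m; "grip_width": finger opening in mm.
Only numpy, scipy, OpenCV 4.12 (cv2) and the standard library are available. Lean on these libraries where they do the work, as an engineer would, in place of code of your own. Each camera call takes 0.05 s, during which the arm holds its last target.

## Working session

There is one attempt and no reset: what is moved stays moved. The work goes in short steps, each a Python script; the robot and the scene stay as the last script left them, time stands still between calls to the robot, and variables do not carry over. Pictures are saved under pics/ and viewed, and the job is handed in when it is done.

```bash
mkdir -p pics; ls; python3 - <<'E'
from station import *
import cv2
o=get_obs(); print(o)
for n in ["scene","top","wrist"]:
    im=get_image(n); cv2.imwrite(f"pics/{n}0.png",im[:,:,::-1])
    print(n,get_calibration(n))
E
```

```text
pics
{'t': 0.0, 'joint_pos': array([-7.28346381e+01,  1.24758483e+01,  9.25282192e+01,  1.41625864e-03,
        7.51308313e+01, -6.42647579e+00]), 'qvel': array([ 0.08296838, -0.02471738,  0.03066016, -0.03635867,  0.02656443,
       -0.02817144]), 'effort': array([-1.16085081e-03, -3.96846092e+01, -3.03853619e+01, -6.26144742e-05,
        9.88588727e-03, -1.05201192e-06]), 'tcp_pos': array([ 249.94619256, -571.96922385,  229.98046503]), 'ee_rot': array([-1.79983542e+02,  1.33898061e-01, -6.64085081e+01]), 'wrist_force': array([ 0.43565793, -0.36849606, -0.3287314 ]), 'moment': array([-0.00433877,  0.04999899,  0.00985251]), 'grip_width': 85.21167279109514}
scene {'fx': 390.50745896743, 'fy': 390.50745896743, 'cx': 277.4822838060085, 'cy': 207.31728397655905, 'D': array([0.00890444, 0.        , 0.        , 0.        , 0.        ]), 'R': array([[-0.08925785,  0.99592732, -0.01272045],
       [ 0.8521608 ,  0.06974915, -0.51861067],
       [-0.51561129, -0.05712994, -0.85491588]]), 't': array([  49.28318012, -444.62948341, 1583.31007915])}
top {'fx': 525.1362532921808, 'fy': 525.136253
[... 184 characters left out ...]
6],
       [-0.97806194, -0.03883168, -0.20466297],
       [ 0.2045723 ,  0.00633685, -0.97883094]]), 't': array([-1.43195095e+00,  5.92373876e+02,  1.62658538e+03])}
wrist {'fx': 314.0297164977734, 'fy': 314.0297164977734, 'cx': 281.24518448783084, 'cy': 209.13691306976736, 'D': array([0.00757684, 0.        , 0.        , 0.        , 0.        ]), 'mount': array([[ 9.99999674e-01, -4.96057802e-04, -6.36537625e-04,
        -1.79302746e-01],
       [ 6.54428497e-04,  9.60010231e-01,  2.79964156e-01,
        -7.19399798e+01],
       [ 4.72204228e-04, -2.79964481e-01,  9.60010243e-01,
        -1.43367052e+02],
       [ 0.00000000e+00,  0.00000000e+00,  0.00000000e+00,
         1.00000000e+00]])}
```

View pics/scene0.png

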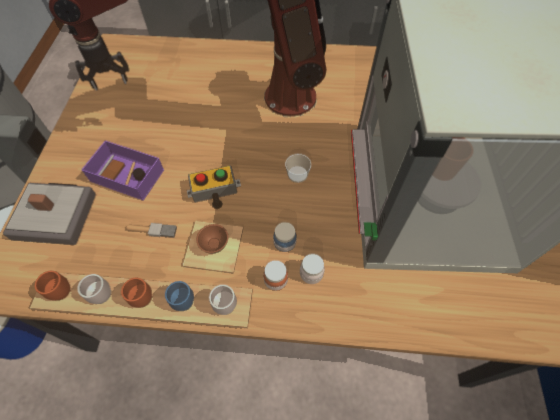

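View pics/top0.png

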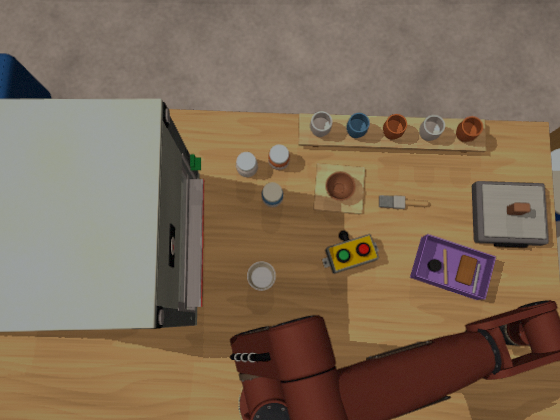

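View pics/wrist0.png

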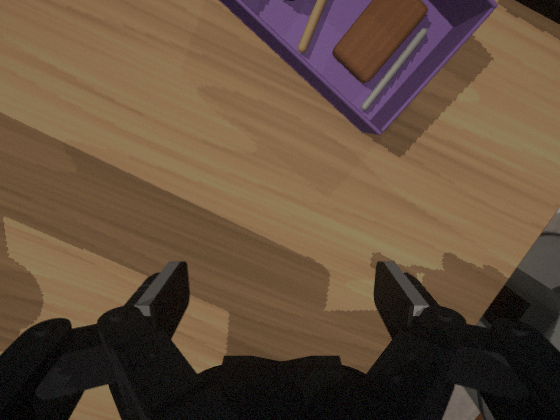

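```bash
cat > h.py <<'E'
from station import *
import numpy as np, cv2
def K(c): return np.array([[c["fx"],0,c["cx"]],[0,c["fy"],c["cy"]],[0,0,1]])
def ext(cam,obs=None):
    c=get_calibration(cam)
    if cam!="wrist": return c,np.array(c["R"]),np.array(c["t"])
    r,p,y=np.radians(obs["ee_rot"]); 
    Rx=cv2.Rodrigues(np.array([r,0,0]))[0];Ry=cv2.Rodrigues(np.array([0,p,0]))[0];Rz=cv2.Rodrigues(np.array([0,0,y]))[0]
    T=np.eye(4);T[:3,:3]=Rz@Ry@Rx;T[:3,3]=obs["tcp_pos"]
    M=np.linalg.inv(T@c["mount"]); return c,M[:3,:3],M[:3,3]
def ray(cam,px,obs=None):
    c,R,t=ext(cam,obs)
    n=cv2.undistortPoints(np.array([[px]],float),K(c),np.array(c["D"],float))[0,0]
    d=R.T@np.array([n[0],n[1],1]); return -R.T@t, d/np.linalg.norm(d)
def tri(*rs):
    A=np.zeros((3,3));b=np.zeros(3)
    for o,d in rs:
        P=np.eye(3)-np.outer(d,d);A+=P;b+=P@o
    X=np.linalg.solve(A,b); return X,[float(np.linalg.norm((np.eye(3)-np.outer(d,d))@(X-o))) for o,d in rs]
def proj(cam,X,obs=None):
    c,R,t=ext(cam,obs)
    return cv2.projectPoints(np.array(X,float).reshape(-1,3),cv2.Rodrigues(R)[0],t,K(c),np.array(c["D"],float))[0][:,0]
def onz(r,z): o,d=r; return o+d*(z-o[2])/d[2]
E
python3 - <<'E'
from h import *
np.set_printoptions(precision=1,suppress=True)
E={}
for n in ["start_top","stop_top","lip","mark","tub","jar_a","jar_b","jar_c","station"]:
    for cam in ["scene","top"]:
        if not E.get(cam): get_image(cam);E[cam]=1
        r=spot_in(n,cam)
        print(n,cam,[(round(q["score"],2),np.round(q["extent"],1).tolist()) for q in r[:3]])
        if r: E[n,cam]=r[0]["extent"]
    if (n,"scene") in E and (n,"top") in E: print(tri(ray("scene",E[n,"scene"][:2]),ray("top",E[n,"top"][:2])))
print(get_obs()["t"])
for cam,b in [("scene",(330,110,410,290)),("top",(150,130,230,340))]:
    im=get_image(cam)[b[1]:b[3],b[0]:b[2],::-1]
    s=600/im.shape[0]
    cv2.imwrite(f"pics/crop_{cam}.png",cv2.resize(im,None,fx=3.3 if cam=="scene" else 2.85,fy=3.3 if cam=="scene" else 2.85,interpolation=cv2.INTER_CUBIC))
E
```

```text
start_top scene []
start_top top [(0.42, [344.2, 254.2, 9.5, 10.2])]
stop_top scene [(0.58, [202.7, 177.2, 12.7, 6.3])]
stop_top top [(0.51, [363.8, 247.5, 6.5, 12.0])]
(array([ 477.6, -255.9,   83.7]), [4.160747473649376, 4.160747473649487])
lip scene [(0.72, [368.7, 165.1, 39.2, 141.1]), (0.62, [152.5, 230.8, 49.2, 16.9])]
lip top [(0.88, [192.6, 239.0, 26.1, 141.3]), (0.24, [248.8, 162.6, 20.0, 26.4])]
(array([468.8, 262.8, 190.7]), [4.800069429200654, 4.8000694292006125])
mark scene [(0.57, [371.2, 228.9, 15.2, 23.9])]
mark top [(0.59, [196.9, 159.6, 11.3, 14.2])]
(array([701.2, 259.2, 221.4]), [2.0583675803783965, 2.0583675803784107])
tub scene [(0.88, [298.9, 166.7, 24.9, 25.7]), (0.41, [214.1, 187.4, 47.5, 42.0])]
tub top [(0.9, [262.8, 274.2, 24.1, 31.9]), (0.22, [365.0, 250.3, 8.7, 9.5])]
(array([385.5,  55.6,  51.8]), [3.768889244426964, 3.768889244426976])
jar_a scene [(0.97, [276.9, 275.0, 19.8, 31.4]), (0.91, [283.1, 236.1, 23.5, 30.1]), (0.67, [312.4, 268.6, 30.1, 28.5])]
jar_a top [(0.89, [282.4, 154.9, 21.6, 32.1]), (0.82, [271.2, 194.6, 22.3, 23.7]), (0.67, [246.1, 1
[... 193 characters left out ...]
.6, 30.1, 28.5])]
jar_b top [(0.89, [282.4, 154.9, 21.6, 32.1]), (0.82, [271.2, 194.6, 22.3, 23.7]), (0.67, [246.1, 163.2, 23.2, 29.3])]
(array([781.1,  11.9,  47.4]), [7.51858282996205, 7.518582829962078])
jar_c scene [(0.97, [276.9, 275.0, 19.8, 31.4]), (0.91, [283.1, 236.1, 23.5, 30.1]), (0.67, [312.4, 268.6, 30.1, 28.5])]
jar_c top [(0.89, [282.4, 154.9, 21.6, 32.1]), (0.82, [271.2, 194.6, 22.3, 23.7]), (0.67, [246.1, 163.2, 23.2, 29.3])]
(array([781.1,  11.9,  47.4]), [7.51858282996205, 7.518582829962078])
station scene [(0.7, [212.5, 188.8, 51.0, 45.8])]
station top [(0.96, [351.1, 251.2, 54.5, 41.3])]
(array([ 474.6, -230.6,   13.9]), [0.015977696557324228, 0.015977696557391508])
1.15
```

View pics/crop_scene.png

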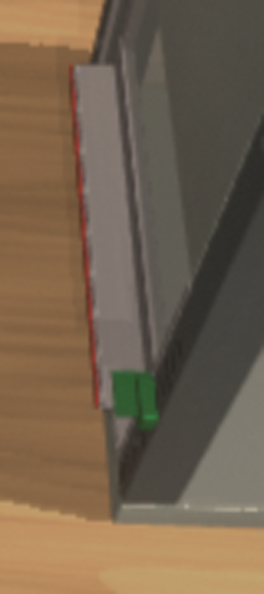

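View pics/crop_top.png

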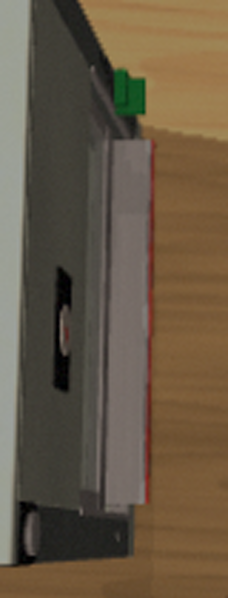

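```bash
python3 - <<'E'
from h import *
np.set_printoptions(precision=1,suppress=True)
for n,a,b in [("lipnear",(351.8,130),(201.9,306.5)),("lipfar",(359.4,233.3),(203.7,179.1)),("flagnear",(364.2,222.7),(201.2,170)),("flagfar",(365.2,235.8),(201.2,157.4))]:
    print(n,tri(ray("scene",a),ray("top",b)))
for cam in ["scene","top"]:
    im=get_image(cam); hsv=cv2.cvtColor(im,cv2.COLOR_RGB2HSV)
    b=(180,155,245,215) if cam=="scene" else (320,225,385,280)
    cv2.imwrite(f"pics/st_{cam}.png",cv2.resize(im[b[1]:b[3],b[0]:b[2],::-1],None,fx=8,fy=8,interpolation=cv2.INTER_CUBIC))
    for col,lo,hi in [("g",(45,120,60),(80,255,255)),("r",(0,190,120),(6,255,255))]:
        m=cv2.inRange(hsv,lo,hi); mm=np.zeros_like(m); mm[b[1]:b[3],b[0]:b[2]]=m[b[1]:b[3],b[0]:b[2]]
        n,l,s,c=cv2.connectedComponentsWithStats(mm); i=1+np.argmax(s[1:,4]); print(cam,col,s[i],c[i], onz(ray(cam,c[i]),81))
E
```

```text
lipnear (array([277.4, 226.8, 130.8]), [1.3885385635509433, 1.3885385635509542])
lipfar (array([666.9, 246.8, 128.7]), [0.08246790765032677, 0.08246790765046393])
flagnear (array([674.5, 245.8, 204.6]), [0.9486236857932056, 0.9486236857932429])
flagfar (array([713.6, 248. , 204.3]), [0.467048850061575, 0.4670488500615826])
scene g [216 170   9   7  47] [219.9 173. ] [ 454.1 -199.    81. ]
scene r [196 174   9   7  49] [200.1 177. ] [ 475.7 -261.1   81. ]
top g [339 250  10  10  79] [343.3 254.7] [ 453.6 -196.9   81. ]
top r [359 244  10   9  66] [363.3 248.4] [ 476.1 -259.    81. ]
```

View pics/st_scene.png

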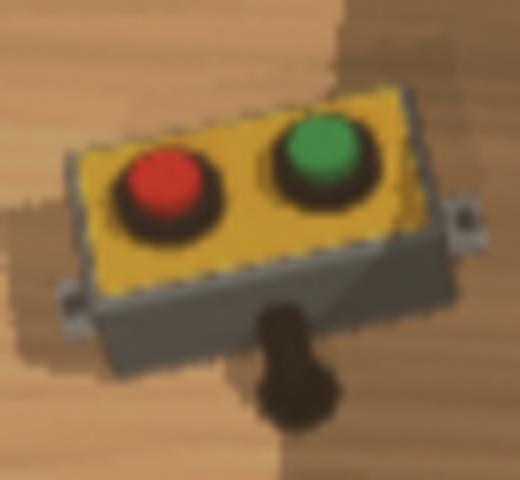

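View pics/st_top.png

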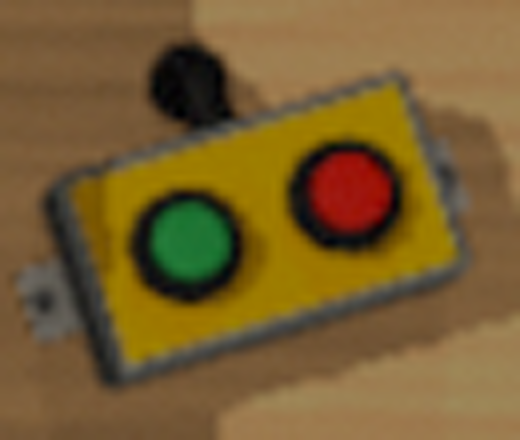

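```bash
python3 - <<'E'
from h import *
np.set_printoptions(precision=1,suppress=True)
print("knob",tri(ray("scene",(180+297/8,155+395/8)),ray("top",(320+188/8,225+82/8))))
for n,a,b in [("bluejar",(283.1,236.1),(271.2,194.6)),("white",(312.4,268.6),(246.1,163.2)),("red",(276.9,275),(282.4,154.9))]: print(n,tri(ray("scene",a),ray("top",b)))
print(solve_ik([454,-198,130],[180,0,-66]),solve_ik([454,-198,76],[180,0,-66]))
for x in (480,510,540,570):
  for y in (150,200,262):
    for z in (106,190):
        print(x,y,z,solve_ik([x,y,z],[-90,0,3]))
E
```

```text
knob (array([ 528. , -207.1,    1.6]), [0.11114980952509643, 0.11114980952518887])
bluejar (array([647.7,  31.3,  38.4]), [4.731290714896479, 4.731290714896477])
white (array([749.8, 122.6,  42.2]), [0.783223664735202, 0.7832236647351822])
red (array([781.1,  11.9,  47.4]), [7.51858282996205, 7.518582829962078])
[-31.7   3.2 114.5  -0.   62.3  34.3] [-31.7   8.  116.2  -0.   55.8  34.3]
480 150 106 [-25.   42.8 109.4  64.8 102.7 -65. ]
480 150 190 [-25.   32.  112.5  66.6 105.8 -57.8]
480 200 106 [-19.8  42.1 111.   69.4 100.1 -65. ]
480 200 190 [-19.8  31.1 114.2  70.9 102.7 -57.5]
480 262 106 [-12.9  41.7 112.2  75.6  96.9 -64.8]
480 262 190 [-12.9  30.5 115.4  76.7  98.9 -56.9]
510 150 106 [-23.7  44.3 105.6  66.5 103.  -62.7]
510 150 190 [-23.7  34.1 108.7  68.2 105.8 -55.8]
510 200 106 [-18.7  43.7 107.2  70.8 100.4 -62.6]
510 200 190 [-18.7  33.2 110.3  72.3 102.7 -55.5]
510 262 106 [-12.2  43.2 108.3  76.6  97.2 -62.4]
510 262 190 [-12.2  32.6 111.4  77.6  98.9 -55. ]
540 150 106 [-22.5  46.  101.8  68.1 103.3 -60.3]
540 150 190 [-22.5  36.2 104.7  69.7 105.7 -53.7]
540 200 106 [-17.7  45.3 103.3  72.1 100.6 -60.3]
540 200 190 [-17.7  35.3 106.3  73.5 102.7 -53.4]
540 262 106 [-11.5  44.9 104.4  77.4  97.4 -60. ]
540 262 190 [-11.5  34.7 107.4  78.4  98.9 -53. ]
570 150 106 [-21.4  47.7  97.8  69.5 103.5 -57.9]
570 150 190 [-21.4  38.3 100.6  71.1 105.7 -51.6]
570 200 106 [-16.8  47.1  99.3  73.3 100.8 -57.9]
570 200 190 [-16.8  37.5 102.1  74.6 102.7 -51.4]
570 262 106 [-11.   46.6 100.3  78.2  97.6 -57.7]
570 262 190 [-11.   36.9 103.2  79.2  98.9 -51. ]
```

```bash
python3 - <<'E'
from h import *
np.set_printoptions(precision=1,suppress=True)
grip(0)
goto([454,-198,150],[180,0,-66])
o=get_obs(); im=get_image("wrist"); cv2.imwrite("pics/w1.png",im[:,:,::-1])
print(o["t"],o["tcp_pos"],o["ee_rot"],o["grip_width"],o["wrist_force"]); 
hsv=cv2.cvtColor(im,cv2.COLOR_RGB2HSV)
m=cv2.inRange(hsv,(45,100,40),(85,255,255)); n,l,s,c=cv2.connectedComponentsWithStats(m); i=1+np.argmax(s[1:,4]); print(s[i],c[i],onz(ray("wrist",c[i],o),82))
print(proj("wrist",[454,-198,82],o))
E
```

```text
3.7167 [ 454.4 -199.1  150.6] [-180.    -0.1  -66.1] -0.07766072494079036 [-0.6  0.   0.1]
[ 262  200   42   43 1366] [282.3 221.2] [ 455.8 -199.1   82. ]
[[279.9 222.7]]
```

View pics/w1.png

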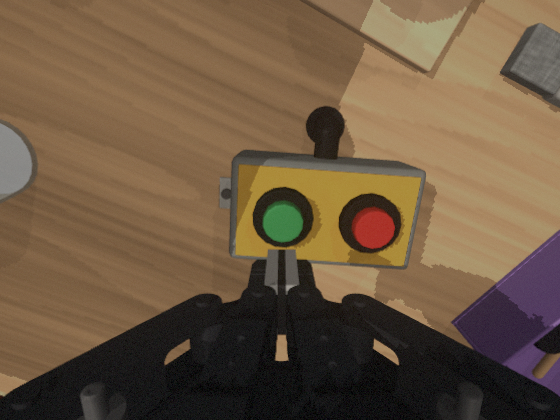

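The green button is at (282,221), in line with the closed fingers, and the red one is at (373,228). All three cameras agree within 2 mm, so I'll press.

```bash
python3 - <<'E'
from h import *
np.set_printoptions(precision=1,suppress=True)
move_l([454.5,-198.5,88])
for z in (84,82,80,78,77,76):
    move_l([454.5,-198.5,z],speed=30)
    o=get_obs(); print(z,o["tcp_pos"],o["wrist_force"],o["t"])
wait(0.3); o=get_obs(); print(o["tcp_pos"],o["wrist_force"],o["t"])
E
```

```text
84 [ 455.  -198.8   84.7] [0.  0.2 0.1] 4.6167
82 [ 454.6 -198.5   82.1] [0.  0.1 0.1] 4.8667
80 [ 454.8 -198.6   80.3] [-1.5  1.   2.2] 5.1167
78 [ 454.8 -198.7   78.3] [0.5 1.1 3.7] 5.3667
77 [ 454.9 -198.7   77.3] [-0.3  0.9  3.2] 5.6167
76 [ 454.8 -198.7   76.2] [-0.2 -0.3  4.7] 5.8667
[ 454.8 -198.7   76.2] [ 1.1 -0.2  4.8] 6.1667
```

```bash
python3 - <<'E'
from h import *
np.set_printoptions(precision=1,suppress=True)
move_l([454.5,-198.5,75.5],speed=30); print(get_obs()["wrist_force"])
move_l([454.5,-198.5,250],speed=200)
goto([505,60,280],[-135,0,8]); print(get_obs()["tcp_pos"],get_obs()["t"],get_obs()["wrist_force"])
goto([505,130,220],[-90,0,-20])
wait(.2); o=get_obs(); im=get_image("wrist"); cv2.imwrite("pics/w2.png",im[:,:,::-1]); print(o["tcp_pos"],o["ee_rot"],o["t"])
np.save("o2.npy",o,allow_pickle=True)
print(proj("wrist",[[277.4,226.8,130],[667,247,130],[674.5,246,204.5],[713.6,248,204.5]],o))
for c in("scene",): cv2.imwrite(f"pics/{c}2.png",get_image(c)[:,:,::-1])
E
```

```text
[-0.4  0.8  6.3]
[504.6  59.8 279.2] 8.575 [ 0.3 -0.6  0.1]
[506.7 129.2 221.7] [-90.1  -0.4 -19.9] 9.5333
[[-127.9  392.8]
 [ 382.   275. ]
 [ 395.7  208.8]
 [ 424.4  205. ]]
```

View pics/w2.png

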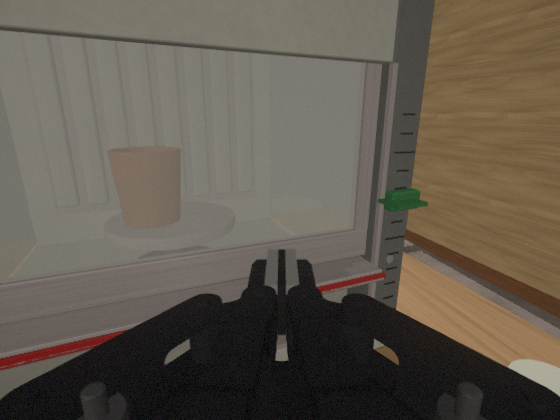

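View pics/scene2.png

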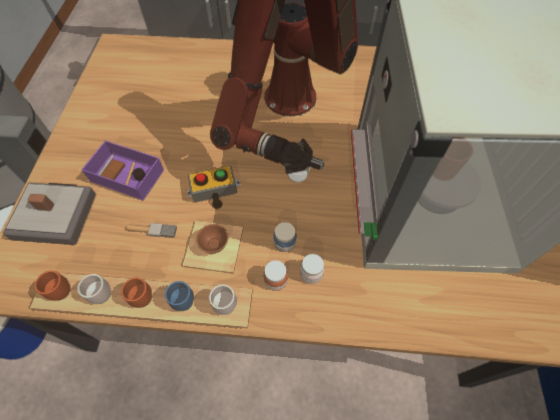

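```bash
python3 - <<'E'
import cv2
im=cv2.imread("pics/w2.png")[175:295,350:450]
cv2.imwrite("pics/w2c.png",cv2.resize(im,None,fx=5,fy=5,interpolation=cv2.INTER_CUBIC))
E
```

```text
(no output)
```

View pics/w2c.png

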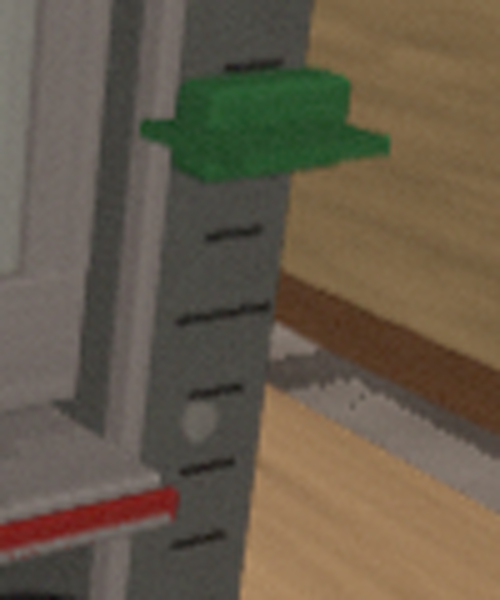

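Flag front corner is at about (428,205) and the end of the lip's red strip at (385,275). Both are within about 3 px of my triangulated points: lip z≈130, mark z≈204.5. Next I'll go under the lip.

```bash
python3 - <<'E'
from h import *
np.set_printoptions(precision=1,suppress=True)
A=[-90,0,8]
goto([503,190,200],A)
move_l([503,190,104],speed=120); o=get_obs(); print(o["tcp_pos"],o["ee_rot"],o["wrist_force"],o["t"])
cv2.imwrite("pics/scene3.png",get_image("scene")[:,:,::-1])
cv2.imwrite("pics/w3.png",get_image("wrist")[:,:,::-1])
E
```

```text
[503.2 189.7 104.6] [-90.  -0.   8.] [ 0.2 -0.5 -0. ] 10.975
```

View pics/scene3.png

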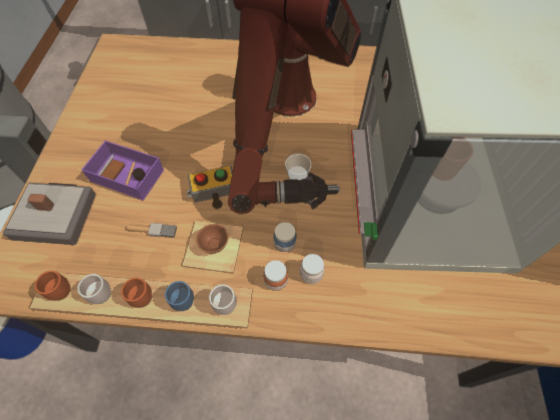

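View pics/w3.png

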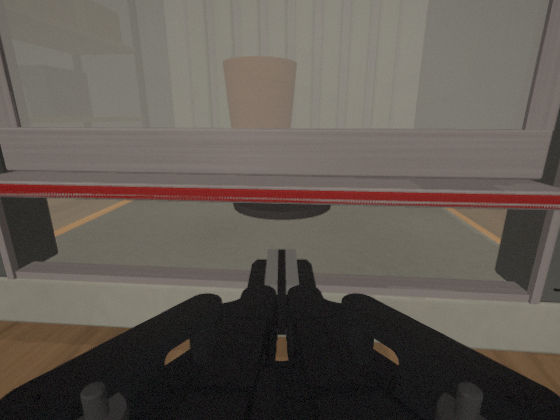

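The fingers are below and in front of the lip, whose red strip runs along row ~193. The path is clear, so I'll go in and rise until contact.

```bash
python3 - <<'E'
from h import *
np.set_printoptions(precision=1,suppress=True)
x,y=503-0.14*78,268
move_l([x,y,104],speed=80); o=get_obs(); print(o["tcp_pos"],o["wrist_force"],o["t"])
z=104
while z<122:
    z+=2; move_l([x,y,z],speed=40); o=get_obs(); print(z,o["tcp_pos"],o["wrist_force"],o["t"])
    if o["wrist_force"][2]<-2: break
E
```

```text
[492.4 267.7 104. ] [-0.3  0.6 -0.7] 12.2083
106 [492.5 267.6 106.2] [-0.   0.2 -0.2] 12.4583
108 [492.2 267.9 108.1] [ 0.2 -0.4 -0.3] 12.7083
110 [492.1 268.  110.1] [ 0.9 -0.  -0. ] 12.9583
112 [492.1 268.  112.1] [ 0.4  0.4 -0. ] 13.2083
114 [491.9 268.1 113.9] [ 0.1  0.4 -1.1] 13.4583
116 [491.9 268.  115.7] [-0.2  0.  -2.1] 13.7083
```

```bash
python3 - <<'E'
from h import *
np.set_printoptions(precision=1,suppress=True)
x,y=492.1,268
move_l([x,y,150],speed=25); o=get_obs(); print(o["tcp_pos"],o["wrist_force"],o["t"])
move_l([x,y,186],speed=25); wait(.2);o=get_obs(); print(o["tcp_pos"],o["wrist_force"],o["t"])
cv2.imwrite("pics/w4.png",get_image("wrist")[:,:,::-1])
for c in ("scene","top"):cv2.imwrite(f"pics/{c}4.png",get_image(c)[:,:,::-1])
a=cv2.imread("pics/scene4.png")[110:260,340:400];b=cv2.imread("pics/top4.png")[140:320,160:230]
a=cv2.resize(a,None,fx=4,fy=4,interpolation=2);b=cv2.resize(b,None,fx=3.33,fy=3.33,interpolation=2)
b=b[:600];b=cv2.copyMakeBorder(b,0,600-b.shape[0],0,0,0)
cv2.imwrite("pics/c4.png",cv2.hconcat([a,b]))
print(proj("wrist",[[674.5,246,204.5],[713.6,248,204.5]],o))
E
```

```text
[492.4 268.  150.2] [-2.   1.4 -2.6] 15.2167
[491.7 268.  186.3] [ 0.3  0.6 -0.3] 17.0083
[[816.3 284.7]
 [963.3 291.2]]
```

View pics/w4.png

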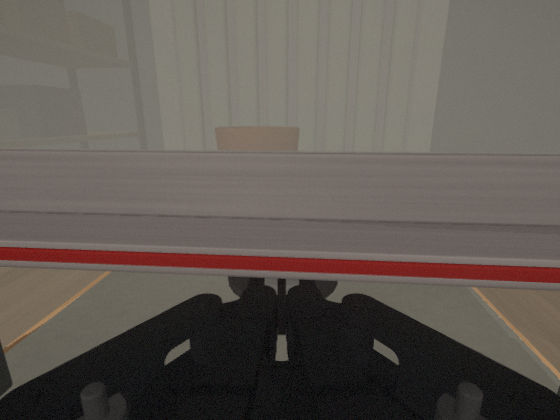

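View pics/c4.png

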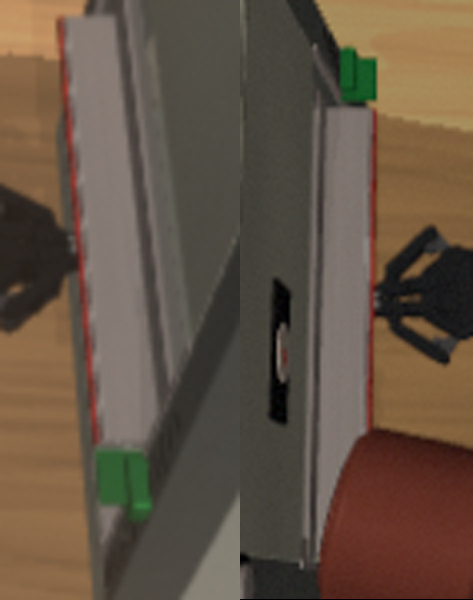

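```bash
python3 - <<'E'
from h import *
np.set_printoptions(precision=1,suppress=True)
print(tri(ray("scene",(364,220.5)),ray("top",(200.8,172.4))))
x,y=492.1,268
move_l([x,y,188.5],speed=20);wait(.3);o=get_obs(); print(o["tcp_pos"],o["wrist_force"],o["t"])
# release: lower a bit, then back out
move_l([x,y,176],speed=40);o=get_obs(); print(o["tcp_pos"],o["wrist_force"])
move_l([506,170,176],speed=120)
goto([560,60,210],[-90,0,-10]);wait(.2)
o=get_obs(); print(o["tcp_pos"],o["ee_rot"],o["t"])
im=get_image("wrist");cv2.imwrite("pics/w5.png",im[:,:,::-1])
np.save("o5.npy",o,allow_pickle=True)
print(proj("wrist",[[667,247,204.5],[277,227,204.5],[674.5,246,204.5],[713.6,248,204.5]],o))
E
```

```text
(array([667.3, 246.2, 203.8]), [0.44259118942996195, 0.44259118942990255])
[491.8 268.  188.3] [-0.1 -0.8 -2.1] 17.7333
[492.1 268.  175.9] [ 0.1 -0.3  0.2]
[559.3  61.7 209.4] [-90.    0.1  -9.8] 19.9417
[[347.3 189.3]
 [-82.2 212.2]
 [354.  189.2]
 [385.7 187.5]]
```

View pics/w5.png

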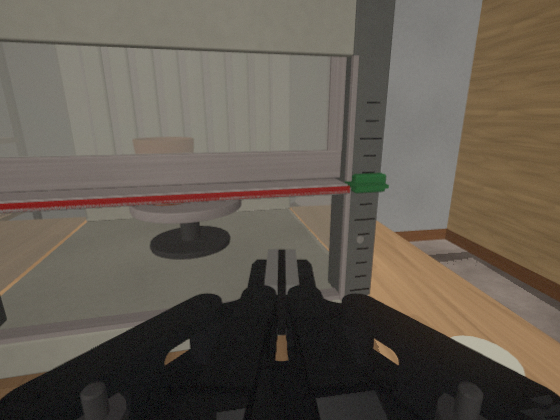

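```bash
python3 - <<'E'
from h import *
np.set_printoptions(precision=2,suppress=True)
a=cv2.imread("pics/w5.png")[150:220,310:400]
cv2.imwrite("pics/w5c.png",cv2.resize(a,None,fx=8,fy=8,interpolation=2))
o=np.load("o5.npy",allow_pickle=True).item()
for z in (195,204.5,214): print(z,proj("wrist",[[667,247,z],[700,247,z]],o).ravel())
E
```

```text
195 [346.8  197.53 374.29 196.27]
204.5 [347.28 189.28 374.97 188.13]
214 [347.78 180.9  375.66 179.87]
```

View pics/w5c.png

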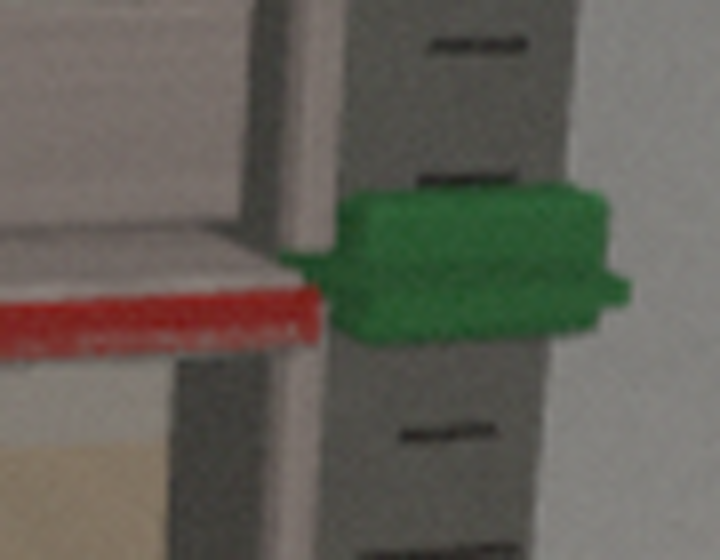

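The red strip's end is at row 189.3, which puts the lip at about 204.5 mm. The flag's front tip is at row 186.3, about 206 mm, so they are level within 2 mm. Last, I'll check that the window holds and nothing moved.

```bash
python3 - <<'E'
from h import *
np.set_printoptions(precision=2,suppress=True)
wait(.5); im=get_image("wrist")[:,:,::-1]; old=cv2.imread("pics/w5.png"); print("diff lip region",np.abs(im[140:220,200:400].astype(float)-old[140:220,200:400]).mean())
cv2.imwrite("pics/scene5.png",get_image("scene")[:,:,::-1]);cv2.imwrite("pics/top5.png",get_image("top")[:,:,::-1])
for c,box in (("scene",[(0,200,330,330),(80,140,165,200)]),("top",[(235,140,470,210)])):
    a=cv2.imread(f"pics/{c}0.png");b=cv2.imread(f"pics/{c}5.png")
    for x0,y0,x1,y1 in box: print(c,cv2.phaseCorrelate(*[cv2.cvtColor(q[y0:y1,x0:x1],6).astype(np.float32) for q in (a,b)]))
o=get_obs();print(o["t"],o["wrist_force"],np.abs(o["qvel"]).max())
E
```

```text
diff lip region 4.102125
scene ((-0.010937006286638962, 0.5047912293421177), 0.9681904925829099)
scene ((-0.03840601643586439, -0.0944523108141695), 0.8475867195482607)
top ((0.004717444239673796, -0.023629040227248765), 0.8567211897284897)
20.6417 [-0.36  0.06 -1.55] 0.15964566799265995
```

View pics/scene5.png

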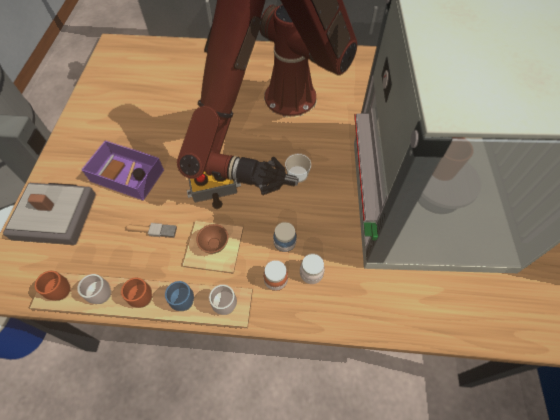

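```bash
python3 - <<'E'
from h import *
move_l([560,60,270],speed=120); wait(.3)
o=get_obs(); im=get_image("wrist"); cv2.imwrite("pics/w6.png",im[:,:,::-1])
hsv=cv2.cvtColor(im,cv2.COLOR_RGB2HSV); m=cv2.inRange(hsv,(0,150,70),(8,255,255))|cv2.inRange(hsv,(172,150,70),(180,255,255))
p=proj("wrist",[[640,245.5,z] for z in (194.5,204.5,214.5)],o); print(p)
c=int(round(p[1,0])); print(c,np.nonzero(m[:,c])[0])
for _ in range(3): print(get_obs()["wrist_force"]); wait(.1)
print(get_obs()["t"])
E
```

```text
[[320.85432746 248.84085863]
 [321.14590911 240.84440638]
 [321.44238791 232.72497504]]
321 [238 239 240 241 242 243]
[ 0.65492818 -0.0818419   0.27426447]
[ 0.07499738 -0.29320502  0.62232676]
[-0.03898809  0.47519159  0.72427453]
21.9417
```

The red strip is centred on row 240.5, where 240.8 was predicted for 204.5 mm. The window is holding and the arm reads no load, so I'll hand in.

```bash
python3 -c "
from station import *
print(sign_off())"
```

```text
the job is handed in; nothing more can be done
None
```

The glaze booth is set up and the job is handed in: the extractor was started and the window stands at the green marker with the hand clear. No verdict was reported at hand-in.

- **Start button:** I pressed green with the closed fingers, going about 6 mm down, and the force rose to about 5–6 N. That matches full travel. The red stop button was not touched.
- **Window:** I put the fingers level beneath the lip and pushed up only, about 74 mm. Then I lowered the fingers off it and backed out.
- **Height:** The last wrist pictures put the lip's red edge at about 204.5–205 mm. The marker measured 204.5 mm by triangulation and about 206 mm in the wrist view, so they are level within about 2 mm against the 10 mm allowed.
- **At rest:** The lip was at the same height about 2 s later, and the wrist force was close to zero with the arm clear.
- **Loose things:** Before-and-after pictures of the jar, bowl, brush and tool-tray areas showed shifts of at most 0.5 px. The tub and pot I only checked by eye, and both were in place. The last full-scene picture was taken before a final 60 mm lift of the hand.
- **Odd readings:** The wrist force showed −1.55 N once before that lift, which I took as sensor noise. The detector missed the start button in the scene picture, so I located it by colour. All cameras agreed within about 2 mm.
- **Time:** About 22 s of the 51 s allowed.

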